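# Set the depth turret of a plunge router base

## Robot

A 6-joint arm with a two-finger parallel gripper is mounted at the origin on a cart in front of the work surface, level with it; the furniture and walls round the work are solid. World frame = base frame: x ahead of the robot, y to its left, z up, the work surface at z = 0. Lengths are in mm, angles in degrees, forces in N, time in s.
With the tool pointing down it reaches from about 325 to 925 mm from the base axis. Payload 3.1 kg.
Tool frame: the origin (TCP) lies at the very end of the fingers, on their centre line; the grasp point (between the pads) lies grasp_offset behind it (grasp_offset is the distance from the TCP to the grasp point, in mm); z points along the fingers, y is the line along which they close (so a half turn about z gives the same grasp; the last joint's range is limited). The gripper opens to 85 mm and grips with 20 to 120 N. Pads are 22 mm wide; open, the fingers measure 114 mm over their backs; the gripper's body (76 mm by 85 mm) begins 54 mm behind the grasp point. The pads swing forward as they close: fully open they stand 13 mm farther back than shut.
Start: joints at [67.999, 12.427, 92.441, -0, 75.132, -6.429], TCP at [167.772, 602.073, 231.3] pointing down, gripper open.
Joint ranges: [-157.48, 157.48], [-44.54, 120.13], [17.64, 146.25], [-64.5, 244.5], [7.68, 150.69], [-147.95, 147.95]. Speed limits (degrees/s): [159.86, 159.86, 180, 180, 180, 180].

## Interface

Orientations are given as [roll, pitch, yaw] about the fixed x, y, z axes, in that order (R = Rz(yaw) Ry(pitch) Rx(roll)).
In Python, from station import * gives the robot as it stands. Calls block until the motion is done:
- goto(position, orientation): joint-space move of the TCP to a pose.
- move_l(position, attitude=None, speed=150): straight line of the TCP; attitude=None keeps the orientation; speed is the mean speed in mm/s.
- move_j(angles): joint-space move.
- grip(opening, squeeze=None): finger opening in mm; squeeze is the grip in N (None keeps the last); returns when the fingers have stopped.
- wait(seconds).
- solve_ik(position, orientation): joint angles nearest the present ones, or None.
- get_obs(): the state.
- get_image(name): name is "side" or "top"; returns the picture (420x560x3 uint8, red, green, blue); there is no depth.
- get_calibration(name): a dict with "fx", "fy", "cx", "cy" (pixels), "R" (3x3) and "t" (3): a world point X has camera coordinates R X + t. Camera axes: x right, y down, z forward; pixel columns grow to the right and rows downward; lengths in mm; the calibration is good to about 2 mm. A picture is of the moment at which its call begins. get_calibration takes no time and is no camera call.
A pose or a line that the arm cannot do raises Unreachable and nothing moves.
- sign_off(): hands the job in; it is judged then, once.
Trained networks look in the newest picture that a camera, given by its name, has taken for a name from the list of things; names that differ only in an ending like _2 or _b are one class to them, and where a whole thing is asked for, a point or a joint stands for the part that bears it (a point fixed in the world has none). Each returns a list of dicts, best first, with "score" (0 to 1); they miss things now and then, are a little off and sometimes report something else, mostly with a low value. They report only what shows in the picture. A call takes as long as a camera call.
- spot_in(name, camera): "extent" ([centre column, centre row, width, height] in pixels, round what is visible of it).
- regions_of(name, camera): "region" (420x560 bool, what is visible of it) and "extent" ([centre column, centre row, width, height] in pixels, round what is visible of it).
The state is a dict: "t": time; "joint_pos": joint angles; "qvel": joint speeds; "effort": joint torques, N m; "tcp_pos": TCP position; "ee_rot": TCP orientation; "wrist_force": force on the tool from outside, world axes, zero at the start; "moment": the same for the moment, N m; "grip_width": finger opening in mm; "grip_force": force on a finger pad.
Only numpy, scipy, OpenCV 4.12 (cv2) and the standard library are available. Lean on these libraries where they do the work, as an engineer would, in place of code of your own. Each camera call takes 0.05 s, during which the arm holds its last target. There are 200 camera calls.

## Task

Set the plunge depth of the router base on the bench: with a fingertip, flick the star-shaped depth turret round by its edge, click by click, until the stop screw with the red cap has clicked in under the depth rod, then press the rod down by its knob until it rests on the red cap, and take the hand away. Everything here is only pushed with the fingers: do not pull the rod up, and leave the tools and parts lying about where they are.

Things in the scene. Friction and masses are not known exactly. Their poses are not given: they have to be found in the camera images.
- plunge_base: Router plunge base without motor, heavy, stands fast: round sole, radius 82, 14 mm high; columns with bellows 67 mm to either side (y); grey clamp ring, radius 56, 88 to 127 mm up; black handles 116 mm to either side, up to 144 mm high. Origin: centre of the sole's underside. Its -x is its front, where a 60 mm wide tongue carries the turret and a grey lug guides the depth rod. z is up.
- turret (a joint): Turn of the turret, rad, positive counterclockwise seen from above, no end stops. A spring detent gives six clicks a turn, at multiples of 1.047; at 0 or any whole turn the red cap is under the rod. In each click a screw is under the rod and a lobe points straight to the base's front. The lobes resist with up to 5 N for half a click (0.52 rad), then it snaps on by itself. Either way will do.
- turret_top (a point): Centre of the top face of the depth turret: a flat grey star wheel with vertical axis, 100 mm ahead (-x) of the base's origin. Disc radius 37 mm, six rounded lobes 11 mm wide every 60 degrees, reaching out to radius 49.5 mm, some 30 mm clear between neighbours, all 16 to 29 mm above the bench. The tongue below ends at radius 30 mm; under the rim is only the bench.
- red_lobe (a point): Outer end of the lobe behind the red cap: 49.5 mm from the turret's axis, in line with axis and red cap, 22 mm above the bench.
- red_stop (a point): Middle of the top of the red cap, 42 mm above the bench, 22 mm from the turret's axis. Six stop screws (13 mm heads) stand on this circle, one on the line from the axis to each lobe; counterclockwise from above: blue cap, bare, red cap, bare, yellow cap, bare, with tops 35, 38, 42, 46, 49 and 53 mm above the bench.
- depth_rod (a joint): How far the depth rod is pushed down, m: 0 to 0.006 at the start, about 0.033 when it rests on the red cap. It slides in the lug with about 3 N of friction, stays where it is left, and does not spring back.
- rod_tip (a point): Lower end of the depth rod (steel, 9 mm thick, vertical), 69 to 75 mm above the bench at the start. It stands 78 mm ahead of the base's origin, that is 22 mm from the turret's axis toward the base, and runs through the grey lug (26 mm wide, 44 to 94 mm ahead of the origin, 88 to 120 mm up).
- rod_knob (a point): Middle of the top of the black press knob (22 mm wide, 14 mm high) on the upper end of the depth rod, 128 mm above the rod's tip.
- spanner_17: Loose steel combination spanner, 36x242x9 mm, lying flat; origin at the middle of its underside. Bystander.
- caliper: Loose digital caliper, 63x220x12 mm, lying flat; origin at the middle of its underside. Bystander.
- pencil: Loose green pencil, 117 mm long, 7 mm thick; origin at the middle of its underside. Bystander.
- tape_measure: Loose yellow tape measure, 66x73x32 mm; origin at the centre of its underside. Bystander.

How it is judged (in metres and radians):
On the way:
1. the red-capped stop screw has clicked in under the depth rod while the rod is still up (horizontal distance between red_stop and rod_tip below 0.004 m and value of joint depth_rod below 0.012 m), for 0.2 s.
At the end, for the whole second after the job is handed in: The red cap stands in its click position under the depth rod (centres within 4 mm) and the rod has been pressed down onto it (gap under 2 mm), the turret at rest (horizontal distance between red_stop and rod_tip below 0.004 m and z of rod_tip in the frame of red_stop below 0.002 m and velocity of joint turret between -0.05 and 0.05 rad/s); the robot touches nothing.
It fails at once if the depth rod is pulled up (value of joint depth_rod below -0.004 m).
It fails at once if a tool or part lying about is shoved away or lifted (distance of any of spanner_17, caliper, pencil, tape_measure from where it was at the start of the episode above 0.025 m).
It also fails if it takes over 64 s, if anything falls off the work surface, if the arm or the gripper's body presses on something with over 40 N, if the wrist force passes 120 N, or if a joint passes its speed limit or range.

## Working session

There is one attempt and no reset: what is moved stays moved. The work goes in short steps, each a Python script; the robot and the scene stay as the last script left them, time stands still between calls to the robot, and variables do not carry over. Pictures are saved under pics/ and viewed, at most 10 in all, crops included, and the job is handed in when it is done.

```bash
mkdir -p pics; python3 - <<'E'
from station import *
import cv2, numpy as np
for c in ("top","side"):
    im=get_image(c); cv2.imwrite(f"pics/{c}0.png",im[:,:,::-1])
    k=get_calibration(c); print(c,{a:np.round(v,3).tolist() for a,v in k.items()})
    for n in ["plunge_base","turret_top","red_stop","red_lobe","rod_tip","rod_knob","spanner_17","caliper","pencil","tape_measure"]:
        print(n,[(np.round(d["extent"],1).tolist(),round(d["score"],2)) for d in spot_in(n,c)[:2]])
o=get_obs();print(o["t"],o["ee_rot"],o["grip_width"])
E
```

```text
top {'fx': 489.912, 'fy': 489.912, 'cx': 276.831, 'cy': 201.89, 'R': [[-0.096, -0.995, 0.007], [-0.968, 0.092, -0.232], [0.231, -0.029, -0.973]], 't': [-22.932, 649.103, 1353.809]}
plunge_base [([127.2, 217.4, 96.5, 81.6], 0.9)]
turret_top [([146.4, 245.9, 34.9, 26.9], 0.88)]
red_stop [([147.6, 243.6, 32.9, 30.4], 0.6)]
red_lobe [([148.4, 244.8, 33.2, 27.3], 0.76)]
rod_tip [([129.0, 224.2, 12.0, 12.3], 0.53), ([218.3, 194.8, 74.4, 20.3], 0.28)]
rod_knob [([127.8, 227.1, 11.1, 6.4], 0.64)]
spanner_17 [([218.4, 197.4, 80.9, 17.3], 0.94)]
caliper [([257.9, 178.1, 71.7, 14.6], 0.63)]
pencil []
tape_measure [([403.3, 243.2, 31.2, 30.4], 0.9), ([147.5, 244.7, 34.0, 28.7], 0.52)]
side {'fx': 408.138, 'fy': 408.138, 'cx': 290.012, 'cy': 210.929, 'R': [[-1.0, 0.021, 0.014], [-0.0, 0.534, -0.846], [-0.026, -0.845, -0.534]], 't': [607.32, 129.432, 1285.213]}
plunge_base [([282.1, 311.9, 93.3, 109.9], 0.89), ([304.1, 279.7, 7.1, 29.6], 0.17)]
turret_top [([308.0, 325.5, 41.2, 33.3], 0.57)]
red_stop [([310.2, 326.8, 37.9, 29.5], 0.94)]
red_lobe [([306.6, 325.1, 41.1, 33.0], 0.86)]
rod_tip [([301.4, 282.2, 7.5, 28.1], 0.7)]
rod_knob [([305.9, 248.2, 2.1, 17.6], 0.63), ([302.4, 282.5, 10.6, 27.7], 0.46)]
spanner_17 [([317.4, 180.6, 19.5, 16.8], 0.3)]
caliper [([252.8, 248.2, 13.9, 48.3], 0.57), ([302.5, 280.8, 8.3, 30.1], 0.51)]
pencil []
tape_measure [([318.3, 180.7, 18.4, 9.4], 0.5)]
1.1 [1.79997508e+02 4.09655039e-04 1.64429604e+02] 85.548326630136
```

View crops.

```bash
python3 - <<'E'
import cv2,numpy as np
a=cv2.imread("pics/top0.png");b=cv2.imread("pics/side0.png")
A=cv2.resize(a[165:275,70:215],None,fx=5.4,fy=5.4,interpolation=cv2.INTER_CUBIC)
B=cv2.resize(b[235:385,210:390],None,fx=4,fy=4,interpolation=cv2.INTER_CUBIC)
cv2.imwrite("pics/A.png",A);cv2.imwrite("pics/B.png",B)
E
```

```text
(no output)
```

View pics/A.png

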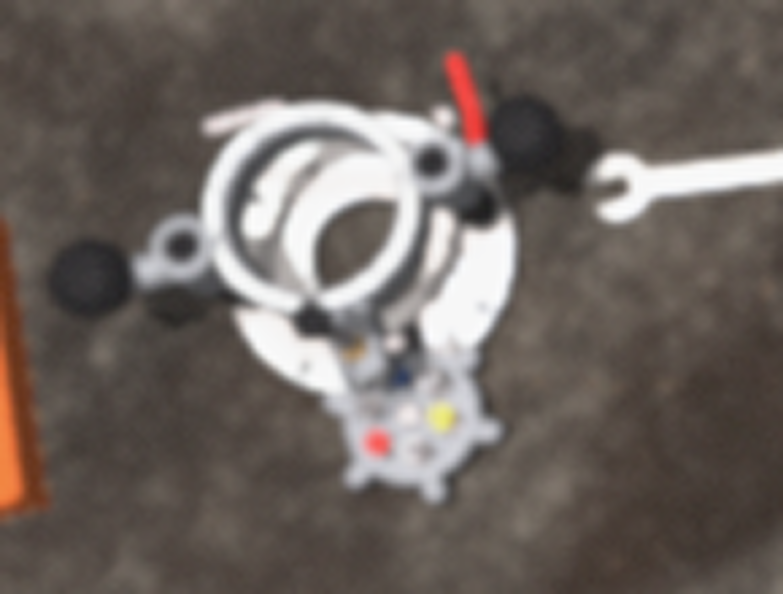

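View pics/B.png

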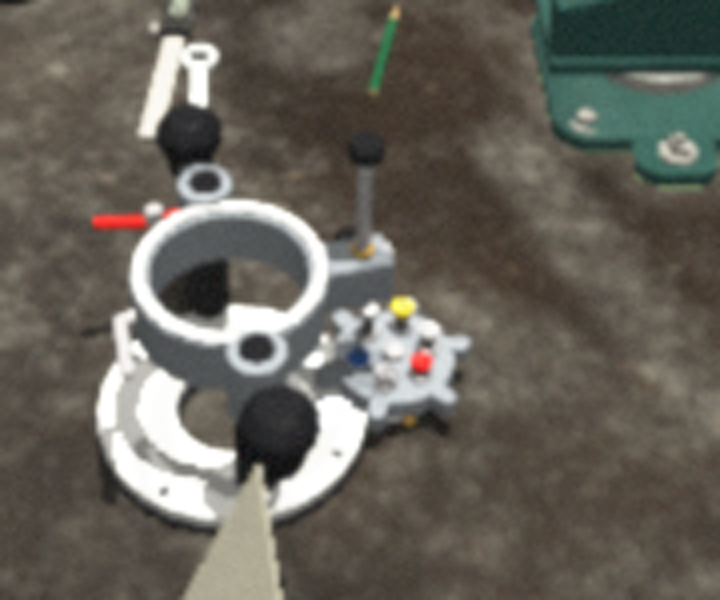

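View pics/top0.png

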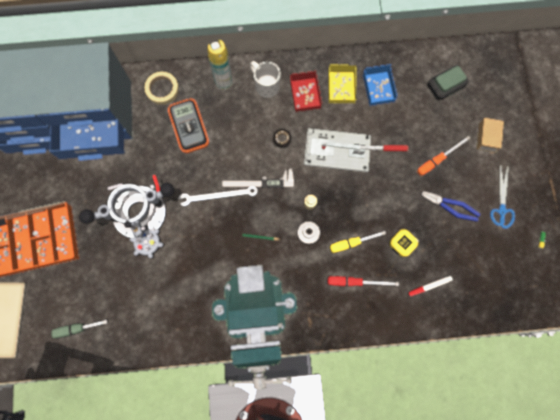

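View pics/side0.png

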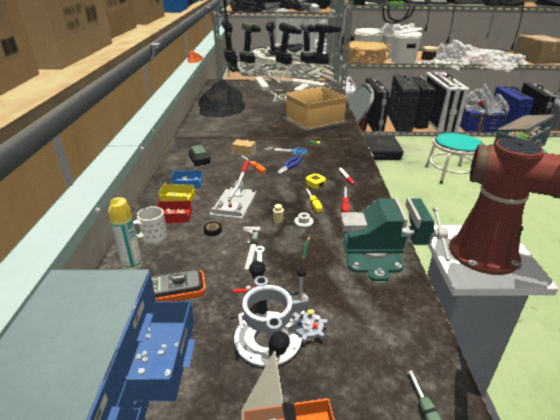

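```bash
cat > h.py <<'E'
from station import *
import cv2, numpy as np
from scipy.optimize import least_squares
def proj(c,X):
    k=get_calibration(c);p=np.asarray(k["R"])@X+np.asarray(k["t"])
    return np.array([k["fx"]*p[0]/p[2]+k["cx"],k["fy"]*p[1]/p[2]+k["cy"]])
def rz(a): return np.array([[np.cos(a),-np.sin(a),0],[np.sin(a),np.cos(a),0],[0,0,1]])
def caps(im,x0,x1,y0,y1):
    h=cv2.cvtColor(im,cv2.COLOR_RGB2HSV)[y0:y1,x0:x1].astype(int);out={}
    for n,(lo,hi) in dict(red=(-8,8),yellow=(25,35),blue=(105,125)).items():
        hh=h[...,0].copy(); hh[hh>170]-=180
        w=((hh>=lo)&(hh<=hi)&(h[...,1]>110)&(h[...,2]>50))*(h[...,1]*h[...,2]*1.)
        if w.sum()>0:
            yy,xx=np.mgrid[y0:y1,x0:x1];out[n]=(round((w*xx).sum()/w.sum(),2),round((w*yy).sum()/w.sum(),2),int((w>0).sum()))
    return out
E
python3 - <<'E'
from h import *
a=cv2.imread("pics/top0.png")[:,:,::-1].copy();b=cv2.imread("pics/side0.png")[:,:,::-1].copy()
ca=caps(a,132,165,228,258);cb=caps(b,292,325,305,340);print(ca,cb)
ua=lambda u,v:np.array([(u+.5)/5.4-.5+70,(v+.5)/5.4-.5+165])
ub=lambda u,v:np.array([(u+.5)/4-.5+210,(v+.5)/4-.5+235])
an={"red":(120,42),"yellow":(240,49),"blue":(0,35)}
obs=[]
for c,d in(("top",ca),("side",cb)):
    for n,v in d.items():
        if v[2]>2 and n!='blue':
            t=np.radians(an[n][0]);obs.append((c,np.array([-100+22*np.cos(t),22*np.sin(t),an[n][1]-1]),np.array(v[:2]),n))
obs+=[("top",np.array([0,0,127.]),ua(312,206),"ring"),("side",np.array([0,0,127.]),ub(231,273),"ring"),
 ("top",np.array([0,116.,126]),ua(90,278),"hL"),("top",np.array([0,-116.,126]),ua(527,134),"hR"),
 ("side",np.array([0,116.,126]),ub(277,430),"hL"),("side",np.array([0,-116.,126]),ub(190,133),"hR"),
 ("top",None,ua(315,319),"knob"),("side",None,ub(367,148),"knob")]
def res(p):
    r=[]
    for c,X,u,n in obs:
        X=X if X is not None else np.array([-78,0,193.+p[3]])
        r.append(proj(c,rz(p[2])@X+[p[0],p[1],0])-u)
    return np.array(r)
s=least_squares(lambda p:res(p).ravel(),[400,350,0,0],loss='soft_l1')
print(s.x,np.degrees(s.x[2]))
for o,r in zip(obs,res(s.x)):print(o[0],o[3],r.round(1))
o=rz(s.x[2])@[-100,0,0]+[s.x[0],s.x[1],0];print("turret",o,"knob",rz(s.x[2])@[-78,0,0]+[s.x[0],s.x[1],0])
E
```

```text
{'red': (np.float64(139.51), np.float64(246.52), 12), 'yellow': (np.float64(151.99), np.float64(242.0), 5)} {'red': (np.float64(314.86), np.float64(325.17), 21), 'yellow': (np.float64(309.69), np.float64(311.2), 21), 'blue': (np.float64(299.17), np.float64(324.11), 10)}
[668.79895484 336.0724208   69.35475484   2.05473093] 3973.7347413494845
top red [-0.4  0.2]
top yellow [-0.9  0.1]
side red [-0.2 -1. ]
side yellow [ 0.3 -0.6]
top ring [-0.5  0.2]
side ring [-0.7 -2.4]
top hL [0.3 0.2]
top hR [-0.5  0.5]
side hL [ 0.  -1.1]
side hR [-0.3  0.3]
top knob [-0.8  0.5]
side knob [-0.5  0.1]
turret [571.6584214  312.32970058   0.        ] knob [593.02933876 317.55309903   0.        ]
```

```bash
cat >> h.py <<'E'
from scipy.spatial.transform import Rotation as Ro
C=np.array([571.7,312.3]);YAW=13.73
def pose(th,r,s,z,tilt=10,flip=1):
    a=np.radians(th);u=np.array([np.cos(a),np.sin(a),0]);v=np.array([-u[1],u[0],0])
    P=np.r_[C,0]+r*u+s*v+[0,0,z]
    t=np.radians(tilt);Z=-np.sin(t)*u-np.cos(t)*np.array([0,0,1.])
    Y=flip*(np.cos(t)*u-np.sin(t)*np.array([0,0,1.]));X=np.cross(Y,Z)
    return P,Ro.from_matrix(np.c_[X,Y,Z]).as_euler('xyz',degrees=True)
def click(flip,r=54.5,z=10,rot=60,s=16.5):
    th=180+YAW
    move_l(*pose(th,r,24,40,flip=flip),speed=150)
    move_l(*pose(th,r,24,z,flip=flip),speed=100)
    for d in np.linspace(0,rot,9):
        move_l(*pose(th-d,r,s,z,flip=flip),speed=50)
        o=get_obs();print(round(d),o["wrist_force"].round(1),round(o["t"],2))
    move_l(*pose(th-rot,r+15,s+4,z+5,flip=flip),speed=100)
    move_l(*pose(th-rot,r+30,s+4,110,flip=flip),speed=200)
E
python3 - <<'E'
from h import *
for f in(1,-1):
  for th in(0,-60):
    print(f,th,solve_ik(*pose(180+YAW+th,54.5,16.5,10,flip=f)))
E
```

```text
1 0 None
1 -60 [ 31.40734348  27.13794686 100.47140526 -12.62287855  50.92322785
 -94.47165255]
-1 0 [ 22.47999568  20.22229792 110.5953775   -2.3892235   39.32082479
  10.46783229]
-1 -60 [ 31.40734348  27.13794686 100.47140526 -12.62287855  50.92322785
  85.52834745]
```

```bash
sed -i 's/o\["wrist_force"\].round/np.round(o["wrist_force"],1) if 1 else (0).__round__/' h.py; sed -i 's/np.round(o\["wrist_force"\],1) if 1 else (0).__round__(1)/np.round(o["wrist_force"],1)/' h.py; grep -n wrist h.py; python3 - <<'E'
from h import *
f=-1
grip(0)
goto(*pose(180+YAW,80,24,190,flip=f)); print(get_obs()["t"],get_obs()["grip_width"])
click(f)
goto(*pose(180+YAW,120,0,220,tilt=10,flip=f))
for c,w in(("top",(132,165,228,258)),("side",(292,325,305,340))):
    im=get_image(c);cv2.imwrite(f"pics/{c}1.png",im[:,:,::-1]);print(c,caps(im,*w))
t=cv2.imread("pics/top1.png")[190:275,95:185];s=cv2.imread("pics/side1.png")[260:355,250:350]
g=lambda i:cv2.resize(i,(400,400),interpolation=cv2.INTER_CUBIC)
cv2.imwrite("pics/m1.png",np.hstack([g(t),g(s)]));print(get_obs()["t"])
E
```

```text
30:        o=get_obs();print(round(d),np.round(o["wrist_force"],1),round(o["t"],2))
3.5833 0.17101344368318547
0 [0.7 0.2 0.5] 5.5
8 [-0.3 -3.8  2. ] 5.8
15 [-1.7 -2.9  1.9] 6.1
22 [-1.4 -2.1  1. ] 6.4
30 [-1.2 -0.1  0.3] 6.7
38 [-0.4  0.8 -0.4] 7.0
45 [-0.  -0.3 -0.1] 7.3
52 [-0.5  0.6 -0. ] 7.6
60 [ 0.3 -0.4 -0.3] 7.9
top {'yellow': (np.float64(146.97), np.float64(247.7), 7), 'blue': (np.float64(150.21), np.float64(235.4), 5)}
side {'red': (np.float64(305.91), np.float64(326.89), 22), 'yellow': (np.float64(317.09), np.float64(315.91), 24), 'blue': (np.float64(301.55), np.float64(317.24), 14)}
10.1167
```

View pics/m1.png

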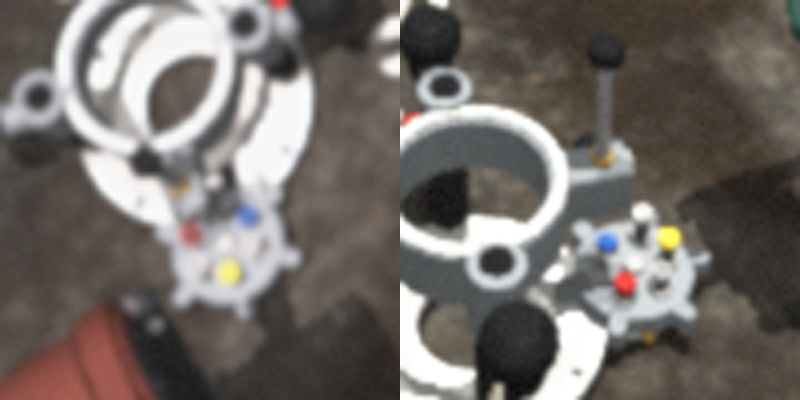

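The montage shows the turret one click clockwise: red is now 60° ccw of the rod at (190,233) in the left half, and yellow is at the front (228,270). I'll turn one more click the same way and check it before pressing.

```bash
python3 - <<'E'
from h import *
f=-1
click(f)
goto(*pose(180+YAW,120,0,220,tilt=10,flip=f))
B=np.array([668.8,336.07,0])
for c,w in(("top",(132,165,228,258)),("side",(290,325,305,340))):
    im=get_image(c);cv2.imwrite(f"pics/{c}2.png",im[:,:,::-1]);print(c,caps(im,*w))
    for n,a,z in(("red",0,41),("yellow",120,48),("blue",240,34)):
        t=np.radians(a);print(n,proj(c,rz(np.radians(YAW))@[-100+22*np.cos(t),22*np.sin(t),z]+B).round(1))
t=cv2.imread("pics/top2.png")[190:275,95:185];s=cv2.imread("pics/side2.png")[260:355,250:350]
g=lambda i:cv2.resize(i,(400,400),interpolation=cv2.INTER_CUBIC)
cv2.imwrite("pics/m2.png",np.hstack([g(t),g(s)]));print(get_obs()["t"])
# knob pose check
for y in(0,90,-90,180): print(y,solve_ik([593,317.5,230],[180,0,y]))
E
```

```text
0 [-0.7  0.5 -1. ] 12.3
8 [ 0.4 -2.7  2.1] 12.6
15 [-1.5 -3.1  3. ] 12.9
22 [-0.9 -1.3  1.6] 13.2
30 [-0.7 -0.3  0.6] 13.5
38 [-0.7  0.3 -0.1] 13.8
45 [ 0.7 -0.6 -0.3] 14.1
52 [-0.2  0.2  0.7] 14.4
60 [-0.9 -0.2 -0.3] 14.7
top {'yellow': (np.float64(139.21), np.float64(246.4), 5), 'blue': (np.float64(152.75), np.float64(242.59), 5)}
red [142.3 234. ]
yellow [138.4 246.3]
blue [152.2 242.8]
side {'red': (np.float64(299.16), np.float64(322.3), 17), 'yellow': (np.float64(315.12), np.float64(322.75), 24), 'blue': (np.float64(309.81), np.float64(315.63), 14)}
red [299.1 320.9]
yellow [314.8 322.1]
blue [309.8 314.7]
16.9167
0 [ 2.21918059e+01  1.81669252e+01  8.55337726e+01 -2.54444375e-14
  7.62993022e+01  1.12191806e+02]
90 [ 2.21918059e+01  1.81669252e+01  8.55337726e+01 -2.54444375e-14
  7.62993022e+01  2.21918059e+01]
-90 None
180 [ 22.19180595  18.16692516  85.53377263   0.          76.2993022
 -67.80819405]
```

View pics/m2.png

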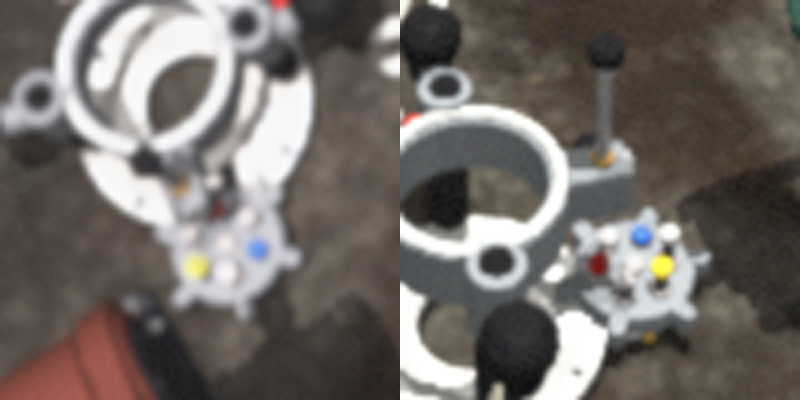

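Red is now under the rod (right half (598,264), matching the prediction), and the rod is still up. Next I press the knob.

```bash
python3 - <<'E'
from h import *
K=[593,317.5]
goto([*K,230],[180,0,103.7]); 
move_l([*K,206],speed=100)
f0=get_obs()["wrist_force"][2]; z=206
while z>163:
    z-=2.5 if z>174 else 1
    move_l([*K,z],speed=40); o=get_obs(); f=o["wrist_force"][2]-f0
    print(z,round(o["tcp_pos"][2],1),round(f,1),end="; ")
    if f>14: break
wait(0.3);print(get_obs()["wrist_force"],get_obs()["tcp_pos"])
move_l([*K,235],speed=80)
goto(*pose(180+YAW,120,0,240,tilt=10,flip=-1))
for c,w in(("side",(290,325,305,340)),("top",(132,165,228,258))):
    im=get_image(c);cv2.imwrite(f"pics/{c}3.png",im[:,:,::-1]);print(c,caps(im,*w))
t=cv2.imread("pics/top3.png")[190:275,95:185];s=cv2.imread("pics/side3.png")[260:355,250:350]
g=lambda i:cv2.resize(i,(400,400),interpolation=cv2.INTER_CUBIC)
cv2.imwrite("pics/m3.png",np.hstack([g(t),g(s)]));print(get_obs()["t"])
E
```

```text
203.5 204.0 -0.4; 201.0 201.5 -0.2; 198.5 198.8 0.2; 196.0 195.9 0.4; 193.5 193.1 0.4; 191.0 190.5 0.8; 188.5 187.9 0.4; 186.0 185.4 -0.2; 183.5 183.0 -0.3; 181.0 180.6 0.2; 178.5 178.2 0.5; 176.0 175.7 0.2; 173.5 173.2 -0.0; 172.5 172.5 0.7; 171.5 171.5 0.2; 170.5 170.5 0.7; 169.5 170.0 3.3; 168.5 169.9 7.3; 167.5 169.8 9.2; 166.5 169.8 12.8; 165.5 169.7 15.2; [-5.80838983 -3.07022282 15.95641086] [593.37715187 317.677401   169.6816464 ]
side {'red': (np.float64(299.23), np.float64(323.42), 7), 'yellow': (np.float64(315.14), np.float64(322.78), 24), 'blue': (np.float64(309.99), np.float64(315.55), 16)}
top {'yellow': (np.float64(139.22), np.float64(246.4), 5), 'blue': (np.float64(152.78), np.float64(242.78), 6)}
25.2417
```

View pics/m3.png

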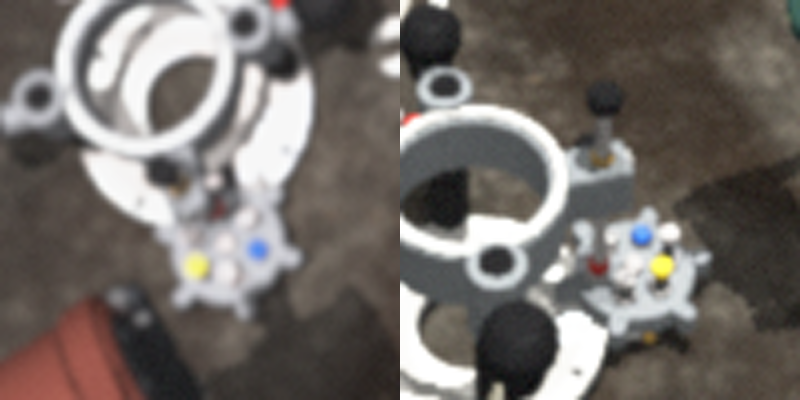

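The rod now rests on the red cap: the knob top stopped at 169.7 mm against an expected 170 mm. The knob has dropped to (604,98) in the right half, the turret has not moved, and the hand is clear.

```bash
python3 -c "
from station import *
print(sign_off())"
```

```text
the job is handed in; nothing more can be done
None
```

The job is handed in: two clicks clockwise put the red cap under the depth rod, the rod was pressed down until it rested on the cap, and the hand was taken clear at about 25 s of the 64 s allowed; the judge's verdict was not returned.

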